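Send a dish blank into the pad printer

TASK

With the fingers only pushing, never grasping, push the jig carriage on the loading slide fully home against the stop at its far end, without touching the dish that lies in it. Then lightly press the long bar-shaped start button on the control console all the way down, and let it come back up. Leave the other three buttons, the dish and everything lying about on the bench alone.

Things in the scene. Friction and masses are not known exactly. Their poses are not given: they have to be found in the camera images.
- slide_bed: the loading slide, a low dark steel bed 270 mm long (its x), 120 mm wide (y), fixed to the bench; origin at the centre of its underside, +x points along the slide from its open near end to the end stop. Two steel rails on it reach 24 mm above the table, the end stop at the far end 34 mm; two black rubber buffers stand 20 mm out from the stop and the carriage meets them when home.
- carriage (a joint): travel (m) of the aluminium jig carriage along the bed's +x: 0 at the start (near end), 0.1015 fully home against the buffers of the end stop. It slides with a friction of 2 to 3 N and stays where it is left. It moves only along the slide.
- push_plate (a point): middle of the near, outer face of the carriage's upright push plate, 64 mm above the table; it moves with the carriage and its axes are the bed's (push towards +x). The plate is 80 mm wide and 8 mm thick, its top edge 80 mm above the table; the carriage behind it is a plate 114 mm long and 104 mm wide, its top 36 mm above the table.
- nest (a point): centre of the nest on the carriage's top, 36 mm above the table, 61 mm beyond the push plate's face, ringed by four steel blocks 6 mm high
- dish: white ceramic dish, 76 mm across and 12 mm high, lying loose in the nest and carried along by it; origin at the centre of its underside. Not to be touched or lifted.
- console: the control console, a white box 180 mm by 180 mm, 50 mm high, fixed to the bench at left or right of the slide; origin at the centre of its underside. Four buttons, all of the same black plastic on grey bezels, stand on its top in a square of 80 mm pitch; which stands where varies.
- bar_key_base: fixed bezel of the start button, 72 mm by 38 mm; origin at the centre of its underside, 50 mm above the table; x along the bar
- bar_key_top (a point): middle of the top face of the start button, a long bar 62 mm by 28 mm; 72 mm above the table when up; x along the bar. It is pressed straight down.
- bar_key (a joint): depth (m) to which the start button is pressed: 0 up, 0.006 fully down; a spring brings it back up. It begins to move at 1.5 N and is fully down at 5 N.
- square_key_top (a point): middle of the top of another button, square, 32 mm by 32 mm, top face 72 mm above the table; to be left alone
- round_key_top (a point): middle of the top of another button, flat and round, 32 mm across, top face 72 mm above the table; to be left alone
- dome_key_top (a point): middle of the top of another button, round mushroom with a domed head 44 mm across, top 82 mm above the table; to be left alone
- square_key (a joint): depth (m) to which the square button is pressed: 0 up, 0.006 fully down
- round_key (a joint): depth (m) to which the round button is pressed: 0 up, 0.006 fully down
- dome_key (a joint): depth (m) to which the dome button is pressed: 0 up, 0.006 fully down
- ink_pot: small white lidded pot, 46 mm across, 55 mm high, loose between slide and console; origin under its centre
- tape_roll: cardboard-coloured roll of tape lying flat, 62 mm across, 19 mm high, loose; origin under its centre
- swatch: blue ceramic disc, 44 mm across, 10 mm high, loose; origin under its centre
- driver: screwdriver about 180 mm long lying flat beyond the work, loose, less than 30 mm high
- mug: white mug, 80 mm across, 90 mm high, loose, at the left; origin under its centre
- plate: blue plate 150 mm across, 20 mm high, loose, at the right; origin under its centre
- thinner: bottle 62 mm across, 150 mm high, loose, beyond the work; origin under its centre

How it is judged:
By the outcome, as a careful person would: the job done as asked, in the order asked, and still so for the second after the job is handed in, with the robot touching nothing.
It also fails if it takes over 40 s, if anything falls off the work surface, if the arm or the gripper's body presses on something with over 40 N, if the wrist force passes 120 N, or if a joint passes its speed limit or range.

ROBOT

A 7-joint arm with a two-finger parallel gripper is mounted at the origin on the work surface. World frame = base frame: x ahead of the robot, y to its left, z up, the work surface at z = 0. Lengths are in mm, angles in rad, forces in N, time in s.
With the tool pointing down it reaches from about 400 to 925 mm from the base axis. Payload 4.1 kg.
Tool frame: the origin (TCP) lies on the centre line of the jaws, within the pads' length; the fingertips stand 25 mm ahead of it and the grasp point (between the pads) lies 6 mm ahead of it (r.tcp_to_tips is the distance from the TCP to the fingertips, in mm); z points along the fingers, y is the line along which they close (so a half turn about z gives the same grasp; the last joint's range is limited). The gripper opens to 85 mm and grips with 20 to 120 N. Pads are 22 mm wide; open, the fingers measure 114 mm over their backs; the gripper's body (76 mm by 85 mm) begins 54 mm behind the grasp point. The pads swing forward as they close: fully open they stand 13 mm farther back than shut.
Start: joints at [-1.438, 0.398, 0.045, 1.537, -0.019, 1.207, -0.051], TCP at [149.299, 632.653, 256.347] pointing down, gripper open.
Joint ranges: [-2.82, 2.82], [-0.49, 2.23], [-1.37, 1.46], [0, 2.46], [-1.36, 4.5], [0.23, 2], [-2.94, 2.94]. Speed limits (rad/s): [2.57, 2.57, 3.14, 3.14, 3.14, 3.14, 3.14].

INTERFACE

Orientations are given as a unit quaternion [w, x, y, z].
In Python, from station import readout, grab_frame, ticket, silhouettes, landmark_of, r gives the robot as it stands.
- The arm moves only by the shell command python3 -m inch 'ROWS'. ROWS is text: rows parted by semicolons, each of 5 numbers parted by spaces: the opening, from 0 (shut) to 1 (fully open), then the shift along the tool's x, y, z in m, then the turn about the tool's z in degrees. A call has 1 to 12 rows; each row shifts and turns the commanded pose from where the row before left it, along the tool's axes as they then stand; what a row does not reach is not made up. A row lasts 1/8 s, in which the tool goes at most 62.5 mm and 10.7 degrees, less where a joint would pass 70% of its speed; a pose out of reach is approached as far as the arm can. A call is refused whole if a number of a shift passes 0.0625 or a number of a turn 10.7, either way. A call with a gripper value outside its range is refused whole. The fingers move at their own pace and stop on an object; the grip force is fixed at half the most. Time passes only in rows, so rows that do not move let the fingers close. It gives the time, the measured TCP pose, the force, the opening and the grip force at its end, in the units of the state.
- readout.get_obs(): the state, without advancing time (a new reading comes with each control period).
- grab_frame(name): name is "side" or "top" or "wrist"; returns a dict with "pixels" (384x512x3 uint8, red, green, blue), "intrinsics" (3x3 intrinsics, pixels), "R" (3x3) and "t" (3): a world point X has camera coordinates R X + t; the wrist camera has in their place "hand_eye" (4x4, takes a point from camera to tool coordinates, whose origin is the TCP and whose axes are the flange's). Camera axes: x right, y down, z forward; pixel columns grow to the right and rows downward; lengths in mm; the calibration is good to about 2 mm. A picture is of the moment at which its call begins: read the wrist's pose just before it. There is no depth.
- ticket.job_done(): hands the job in; it is judged then, once.
Trained networks look in a picture, given as the dict that the camera call returned (one of the last four; its "shot" number tells which), for a name from the list of things; names that differ only in an ending like _2 or _b are one class to them, and where a whole thing is asked for, a point or a joint stands for the part that bears it (a point fixed in the world has none). Each returns a list of dicts, best first, with "conf" (0 to 1); they miss things now and then, are a little off and sometimes report something else, mostly with a low value. They report only what shows in the picture. A call takes as long as a camera call.
- silhouettes(label, picture): "mask" (384x512 bool, what is visible of it).
- landmark_of(label, picture): "position" ([x, y, z] in mm, in world coordinates, good to about 4 mm: a listed point, or the origin of a listed thing).
The state is a dict: "time": time; "q": joint angles; "dq": joint speeds; "effort": joint torques, N m; "eef_pos": TCP position; "orientation": TCP orientation; "contact_force": force on the tool from outside, world axes, zero at the start; "wrist_torque": the same for the moment, N m; "grip_width": opening from 0.0 (shut) to 1.0 (fully open); "finger_force": force on a finger pad.
Only numpy, scipy, OpenCV 4.12 (cv2) and the standard library are available. Lean on these libraries where they do the work, as an engineer would, in place of code of your own. Each camera call takes 0.05 s, during which the arm holds its last target. There are 200 camera calls.

## Working session

There is one attempt and no reset: what is moved stays moved. The work goes in short steps, Python scripts to look and compute and a shell command to move; the robot and the scene stay as the last step left them, time stands still between calls to the robot, and variables do not carry over. Pictures are saved under pics/ and viewed, at most 10 in all, crops included, and the job is handed in when it is done.

```bash
mkdir -p pics; python3 - <<'E'
from station import readout, grab_frame, silhouettes, landmark_of, r
import cv2,numpy as np
o=readout.get_obs();print(o)
for c in("top","side"):
    f=grab_frame(c);cv2.imwrite(f"pics/{c}0.png",f["pixels"][:,:,::-1])
    for n in["slide_bed","push_plate","nest","dish","console","bar_key_base","bar_key_top","square_key_top","round_key_top","dome_key_top","ink_pot","mug","thinner","plate","tape_roll","swatch","driver"]:
        l=landmark_of(n,f)
        print(c,n,[(np.round(d["position"]).tolist(),round(d["conf"],2)) for d in l[:2]])
E
```

```text
{'time': 0.0, 'q': array([-1.43800833,  0.39914711,  0.04504138,  1.53792439, -0.01869132,
        1.20687661, -0.05069374]), 'dq': array([ 9.45367488e-04, -9.24683068e-04, -4.02397797e-05,  8.67629612e-04,
       -3.81099684e-04, -2.62158535e-04, -1.35700437e-04]), 'effort': array([ 3.97398908e-04, -4.75112879e+01,  1.36492476e+00, -2.54226601e+01,
        1.16072298e-02,  9.19064070e-03, -2.89047058e-06]), 'eef_pos': array([149.16268089, 632.03691241, 255.272832  ]), 'orientation': array([-4.03083421e-05,  1.15578189e-01,  9.93297915e-01, -9.66205386e-04]), 'contact_force': array([-0.490689  ,  0.96139822, -0.2146897 ]), 'wrist_torque': array([ 0.0104818 , -0.03843838,  0.02554952]), 'finger_force': 0.0, 'grip_width': 1.0006830102323236}
top slide_bed [([578.0, -197.0, 0.0], 0.95), ([536.0, 241.0, 46.0], 0.6)]
top push_plate [([466.0, -220.0, 60.0], 0.77), ([676.0, 2.0, 4.0], 0.36)]
top nest [([528.0, -209.0, 35.0], 0.95)]
top dish [([527.0, -209.0, 37.0], 0.82), ([616.0, 239.0, 77.0], 0.45)]
top console [([577.0, 199.0, 1.0], 0.66)]
top bar_key_base [([535.0, 243.0, 47.0], 0.58)]

[... 668 characters left out ...]
0], 0.69)]
side dish [([525.0, -208.0, 40.0], 0.58)]
side console [([572.0, 198.0, 4.0], 0.96), ([539.0, 238.0, 50.0], 0.61)]
side bar_key_base [([537.0, 238.0, 52.0], 0.56)]
side bar_key_top [([538.0, 238.0, 69.0], 0.6)]
side square_key_top [([614.0, 160.0, 70.0], 0.61)]
side round_key_top [([616.0, 239.0, 73.0], 0.56)]
side dome_key_top [([534.0, 160.0, 77.0], 0.55)]
side ink_pot [([578.0, -0.0, 1.0], 0.51)]
side mug [([538.0, 470.0, 1.0], 0.88)]
side thinner [([792.0, 176.0, 0.0], 0.84), ([525.0, -206.0, 39.0], 0.19)]
side plate [([529.0, -479.0, -4.0], 0.63)]
side tape_roll []
side swatch [([671.0, 0.0, 2.0], 0.52)]
side driver [([770.0, -54.0, 3.0], 0.78), ([531.0, -204.0, 34.0], 0.71)]
```

View pics/top0.png

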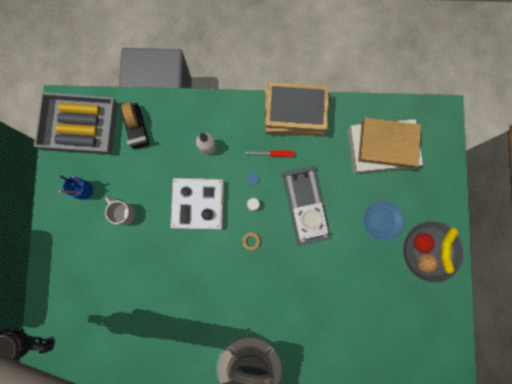

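View pics/side0.png

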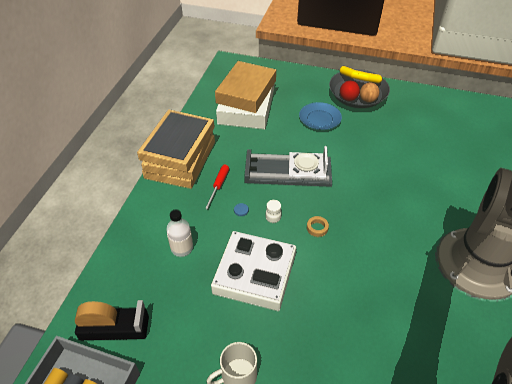

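The top view shows the slide at about (307,205), tilted by roughly 12°. The console is at (197,204) with the bar key lower-left at (185,214). The side view agrees. I'll swing round, with the fingers shut, to a spot behind the push plate.

```bash
python3 -m inch '0 -0.0476 -0.0379 0 0;0 -0.0476 -0.0379 0 0;0 -0.0476 -0.0379 0 0;0 -0.0476 -0.0379 0 0;0 -0.0476 -0.0379 0 0;0 -0.0476 -0.0379 0 0;0 -0.0476 -0.0379 0 0;0 -0.0476 -0.0379 0 0;0 0 0 0 -8.3;0 0 0 0 -8.3;0 0 0 0 -8.4;0 0 0 0 0'
```

```text
time: 3.3
eef_pos: [450.3, 250.1, 256.4]
orientation: [0.0, -0.101, 0.995, 0.0]
contact_force: [0.1, -0.2, -0.9]
grip_width: 0.0
finger_force: 0.0
```

```bash
python3 -m inch '0 0.0174 -0.058 0 0;0 0.0174 -0.058 0 0;0 0.0174 -0.058 0 0;0 0.0174 -0.058 0 0;0 0.0174 -0.058 0 0;0 0.0174 -0.058 0 0;0 0.0174 -0.058 0 0;0 0.0174 -0.058 0 0;0 0 0 0 0;0 0 0 0 0'
python3 - <<'E'
from station import readout, grab_frame, silhouettes, landmark_of, r
import cv2,numpy as np
o=readout.get_obs();print(o["eef_pos"],o["orientation"])
f=grab_frame("wrist");cv2.imwrite("pics/w1.png",f["pixels"][:,:,::-1]);print(f["hand_eye"])
for n in["slide_bed","push_plate","nest","dish"]:
    print(n,[(np.round(d["position"],1).tolist(),round(d["conf"],2)) for d in landmark_of(n,f)[:2]])
E
```

```text
time: 4.55
eef_pos: [408.3, -232.0, 256.2]
orientation: [-0.0, -0.101, 0.995, 0.0]
contact_force: [-0.3, 0.1, -0.6]
grip_width: -0.001
finger_force: 0.0
[ 408.33738385 -232.00781755  256.16883918] [-3.06435140e-05 -1.01293355e-01  9.94856532e-01  3.68938581e-04]
[[ 6.71739828e-04 -9.44316816e-01 -3.29036926e-01  8.58524855e+01]
 [ 9.99999358e-01  3.33973376e-04  1.08304781e-03 -2.78633048e-01]
 [-9.12850682e-04 -3.29037443e-01  9.44316434e-01 -1.16562964e+02]
 [ 0.00000000e+00  0.00000000e+00  0.00000000e+00  1.00000000e+00]]
slide_bed []
push_plate [([466.0, -217.6, 61.9], 0.87)]
nest []
dish []
```

View pics/w1.png

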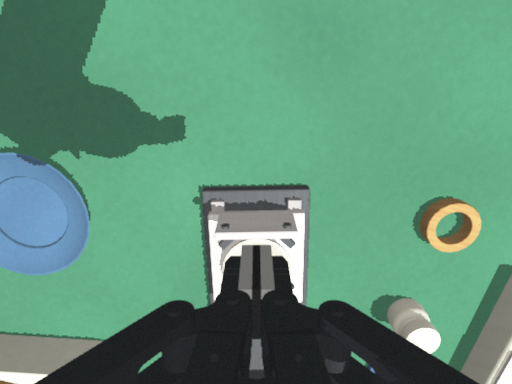

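The slide sits square in the wrist image, with its sides at columns 207 and 307. The plate is centred at about (257,220) and lines up with the fingers at column 256. I'll lower and start pushing along tool −x.

```bash
python3 -m inch '0 0 0 0.06 0;0 0 0 0.06 0;0 0 0 0.059 0;0 0 0 0 0;0 -0.018 0 0 0;0 -0.014 0 0 0;0 -0.006 0 0 0;0 -0.005 0 0 0;0 -0.005 0 0 0;0 -0.005 0 0 0;0 -0.005 0 0 0;0 0 0 0 0'
```

```text
time: 6.3
eef_pos: [465.4, -220.5, 77.0]
orientation: [0.0, -0.102, 0.995, 0.0]
contact_force: [-1.5, 0.9, 0.2]
grip_width: -0.0
finger_force: 0.3
```

```bash
python3 -m inch '0 -0.006 0 0 0;0 -0.007 0 0 0;0 -0.007 0 0 0;0 -0.007 0 0 0;0 -0.007 0 0 0;0 -0.007 0 0 0;0 -0.007 0 0 0;0 -0.007 0 0 0;0 -0.007 0 0 0;0 -0.006 0 0 0;0 -0.005 0 0 0'; python3 -m inch '0 -0.004 0 0 0;0 -0.003 0 0 0'
python3 - <<'E'
from station import readout, grab_frame, landmark_of
import cv2,numpy as np
o=readout.get_obs();print(o["eef_pos"],o["contact_force"])
f=grab_frame("side");cv2.imwrite("pics/s2.png",cv2.resize(f["pixels"][120:210,220:360,::-1],None,fx=5,fy=5))
for n in["push_plate","nest","dish"]:
    print(n,[(np.round(d["position"],1).tolist(),round(d["conf"],2)) for d in landmark_of(n,f)[:2]])
E
```

```text
time: 7.68
eef_pos: [537.0, -205.8, 77.3]
orientation: [0.0, -0.102, 0.995, 0.0]
contact_force: [-3.0, 1.8, -0.6]
grip_width: 0.004
finger_force: 1.4
time: 7.92
eef_pos: [543.7, -204.4, 77.3]
orientation: [0.0, -0.102, 0.995, 0.0]
contact_force: [-3.2, 1.8, 0.9]
grip_width: -0.004
finger_force: 1.3
[ 543.66406289 -204.41652502   77.29827431] [-3.24550462  1.84036055  0.90102789]
push_plate [([554.9, -200.2, 67.3], 0.88)]
nest [([617.9, -186.0, 34.7], 0.59)]
dish [([614.9, -184.9, 39.0], 0.61)]
```

View pics/s2.png

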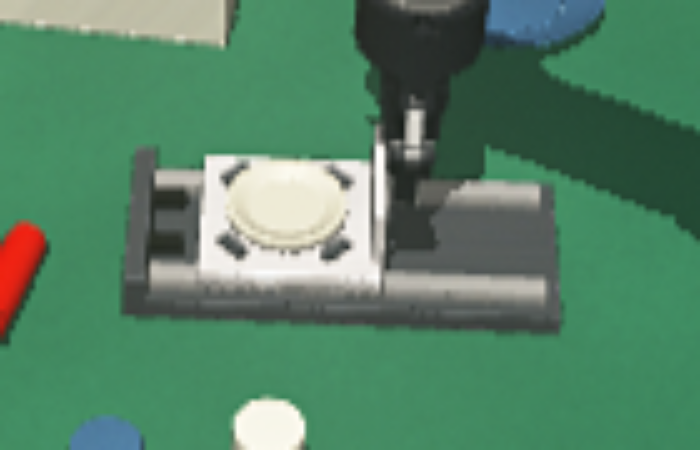

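The carriage is still about 10 mm short of the buffers, and the dish is centred in its nest. I'll go on in small steps until the force rises.

```bash
python3 -m inch '0 -0.003 0 0 0;0 -0.002 0 0 0;0 -0.002 0 0 0'; python3 -m inch '0 -0.002 0 0 0'; python3 -m inch '0 -0.002 0 0 0';python3 -m inch '0 0 0 0 0'
```

```text
time: 8.5
eef_pos: [550.5, -203.6, 77.6]
orientation: [0.0, -0.102, 0.995, -0.0]
contact_force: [-3.1, -0.4, 2.5]
grip_width: 0.001
finger_force: 1.3
time: 8.62
eef_pos: [552.5, -203.1, 77.5]
orientation: [0.0, -0.102, 0.995, -0.0]
contact_force: [-1.8, -1.6, 2.1]
grip_width: -0.002
finger_force: 1.3
time: 8.75
eef_pos: [554.3, -202.6, 77.4]
orientation: [0.0, -0.102, 0.995, -0.0]
contact_force: [-7.3, -2.8, 5.3]
grip_width: 0.0
finger_force: 3.9
time: 8.88
eef_pos: [554.2, -202.6, 77.3]
orientation: [0.0, -0.102, 0.995, -0.0]
contact_force: [-3.1, -1.5, 1.7]
grip_width: -0.002
finger_force: 1.5
```

```bash
python3 -m inch '0 -0.001 0 0 0'; python3 -m inch '0 -0.001 0 0 0'; python3 -m inch '0 -0.001 0 0 0';python3 -m inch '0 0 0 0 0'
```

```text
time: 9.0
eef_pos: [554.3, -202.6, 77.3]
orientation: [-0.001, -0.102, 0.995, -0.0]
contact_force: [-5.3, -2.1, 5.7]
grip_width: 0.003
finger_force: 3.1
time: 9.12
eef_pos: [554.3, -202.5, 77.2]
orientation: [-0.002, -0.102, 0.995, 0.0]
contact_force: [-7.4, -2.4, 5.5]
grip_width: -0.0
finger_force: 4.0
time: 9.25
eef_pos: [554.3, -202.5, 77.2]
orientation: [-0.003, -0.102, 0.995, 0.001]
contact_force: [-10.1, -2.0, 7.7]
grip_width: -0.0
finger_force: 5.1
time: 9.38
eef_pos: [554.3, -202.5, 77.2]
orientation: [-0.002, -0.102, 0.995, 0.001]
contact_force: [-9.6, -1.2, 6.5]
grip_width: -0.0
finger_force: 4.5
```

The arm has stopped moving while the force climbs, so the carriage is against the buffers. I'll add one slightly firmer push, then back off and check.

```bash
python3 -m inch '0 -0.0015 0 0 0;0 0 0 0 0'; python3 -m inch '0 0.006 0 0 0;0 0.04 0 0 0;0 0.04 0 0 0;0 0 0 -0.06 0;0 0 0 -0.06 0;0 0 0 0 0'
python3 - <<'E'
from station import readout, grab_frame, landmark_of
import cv2,numpy as np
f=grab_frame("side");cv2.imwrite("pics/s3.png",cv2.resize(f["pixels"][120:210,220:360,::-1],None,fx=5,fy=5))
for n in["push_plate","nest","dish"]:
    print(n,[(np.round(d["position"],1).tolist(),round(d["conf"],2)) for d in landmark_of(n,f)[:2]])
E
```

```text
time: 9.62
eef_pos: [554.3, -202.5, 77.0]
orientation: [-0.004, -0.101, 0.995, 0.001]
contact_force: [-11.0, -1.3, 9.0]
grip_width: 0.001
finger_force: 5.8
time: 10.38
eef_pos: [478.7, -219.6, 202.1]
orientation: [0.006, -0.103, 0.995, -0.001]
contact_force: [-0.3, 1.5, -0.5]
grip_width: -0.001
finger_force: 0.0
push_plate [([564.2, -196.2, 68.5], 0.87)]
nest [([630.0, -183.6, 35.4], 0.97)]
dish [([625.3, -186.1, 36.2], 0.65)]
```

View pics/s3.png

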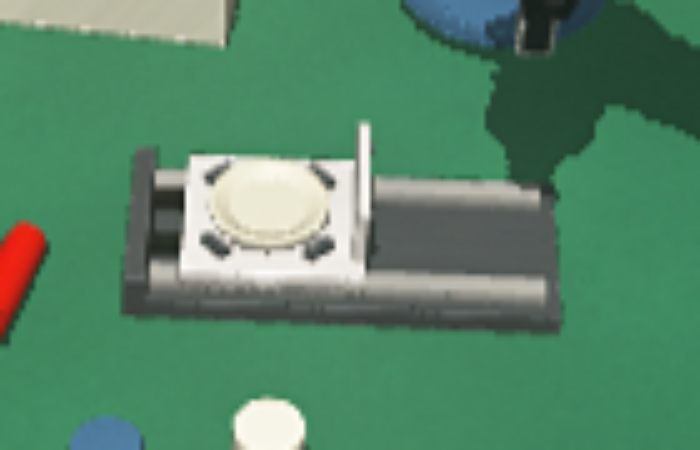

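The carriage face now meets the buffers at about (180,225) in the crop, and the dish is undisturbed. Next I'll go to the console, stopping short of the bar key to look.

```bash
python3 -m inch '0 -0.0105 0.0561 0 0;0 -0.0105 0.0561 0 0;0 -0.0105 0.0561 0 0;0 -0.0105 0.0561 0 0;0 -0.0105 0.0561 0 0;0 -0.0105 0.0561 0 0;0 -0.0105 0.0561 0 0;0 -0.0105 0.0561 0 0;0 0 0 0 5.8;0 0 0 0 5.8;0 0 0 0 0;0 0 0 0 0'
python3 - <<'E'
from station import readout, grab_frame, landmark_of,silhouettes
import cv2,numpy as np
o=readout.get_obs();print(o["eef_pos"],o["orientation"],o["contact_force"])
f=grab_frame("wrist");cv2.imwrite("pics/w4.png",f["pixels"][:,:,::-1])
for n in["bar_key_top","bar_key_base","dome_key_top","round_key_top"]:
    print(n,[(np.round(d["position"],1).tolist(),round(d["conf"],2)) for d in landmark_of(n,f)[:2]])
E
```

```text
time: 12.08
eef_pos: [465.0, 237.5, 196.4]
orientation: [-0.001, -0.002, 1.0, -0.0]
contact_force: [0.1, 0.4, 0.2]
grip_width: 0.0
finger_force: 0.0
[464.98527384 237.4705498  196.42874444] [-6.46304617e-04 -1.65547472e-03  9.99998323e-01 -4.41773865e-04] [0.10123457 0.3713922  0.24621191]
bar_key_top []
bar_key_base []
dome_key_top [([540.5, 160.3, 83.7], 0.77), ([533.6, 470.7, 0.1], 0.16)]
round_key_top [([614.6, 242.8, 73.6], 0.71)]
```

View pics/w4.png

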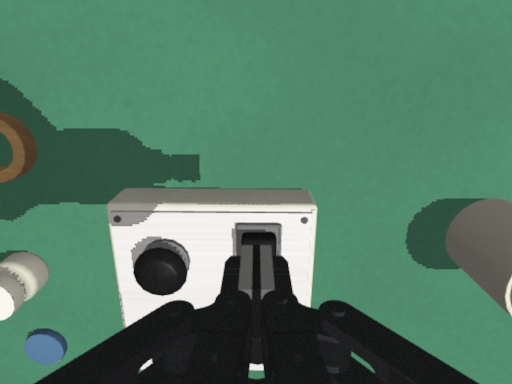

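The bar key shows at about (258,236) between bezel edges 236 and 281, which gives y≈239, matching the fixed cameras. The console is nearly square to the tool. I'll go above the bar's middle and down to 8 mm over it.

```bash
python3 -m inch '0 -0.0355 0.001 0 0;0 -0.035 0.001 0 0;0 0 0 0.04 0;0 0 0 0.04 0;0 0 0 0.011 0;0 0 0 0 0;0 0 0 0 0';python3 -m inch '0 0 0 0.003 0;0 0 0 0.003 0';python3 -m inch '0 0 0 0.002 0'; python3 -m inch '0 0 0 0.002 0'; python3 -m inch '0 0 0 0.001 0'
```

```text
time: 13.2
eef_pos: [537.1, 240.4, 108.1]
orientation: [0.001, -0.001, 1.0, 0.001]
contact_force: [0.4, 0.5, 0.1]
grip_width: -0.0
finger_force: 0.0
time: 13.45
eef_pos: [536.3, 240.2, 101.0]
orientation: [0.001, -0.001, 1.0, 0.001]
contact_force: [-0.1, -0.4, 0.3]
grip_width: -0.002
finger_force: 0.0
time: 13.58
eef_pos: [535.9, 240.0, 98.3]
orientation: [0.0, -0.001, 1.0, 0.0]
contact_force: [0.2, 0.4, 0.2]
grip_width: 0.001
finger_force: 0.0
time: 13.7
eef_pos: [535.9, 239.9, 96.3]
orientation: [-0.0, -0.001, 1.0, 0.0]
contact_force: [-0.2, 0.6, 1.4]
grip_width: -0.002
finger_force: 0.9
time: 13.82
eef_pos: [535.9, 239.9, 95.4]
orientation: [-0.0, -0.001, 1.0, 0.0]
contact_force: [-1.3, -0.7, 2.8]
grip_width: 0.0
finger_force: 1.2
```

```bash
python3 -m inch '0 0 0 0.001 0;0 0 0 0.001 0';python3 -m inch '0 0 0 0.001 0'; python3 -m inch '0 0 0 0.001 0'; python3 -m inch '0 0 0 0.0005 0';  python3 -m inch '0 0 0 0 0'
```

```text
time: 14.08
eef_pos: [535.9, 239.9, 93.5]
orientation: [-0.0, -0.001, 1.0, 0.0]
contact_force: [-0.9, -0.7, 3.2]
grip_width: -0.005
finger_force: 1.7
time: 14.2
eef_pos: [535.9, 239.9, 92.5]
orientation: [-0.0, -0.001, 1.0, 0.0]
contact_force: [-1.3, 1.5, 3.5]
grip_width: -0.002
finger_force: 2.0
time: 14.32
eef_pos: [535.9, 239.9, 91.4]
orientation: [-0.0, -0.001, 1.0, 0.0]
contact_force: [-1.0, -0.5, 4.1]
grip_width: 0.003
finger_force: 2.3
time: 14.45
eef_pos: [535.9, 239.9, 91.1]
orientation: [-0.0, -0.001, 1.0, 0.0]
contact_force: [-2.6, -1.0, 8.3]
grip_width: 0.001
finger_force: 3.9
time: 14.58
eef_pos: [535.9, 239.9, 91.1]
orientation: [-0.0, -0.001, 1.0, 0.0]
contact_force: [-1.6, -0.9, 6.3]
grip_width: -0.0
finger_force: 3.0
```

```bash
python3 -m inch '0 0 0 0.0006 0;0 0 0 0 0'; python3 -m inch '0 0 0 -0.01 0;0 0 0 -0.05 0;0 0 0 -0.06 0;0 0.03 0 -0.03 0;0 0 0 0 0;0 0 0 0 0;0 0 0 0 0'
python3 - <<'E'
from station import grab_frame, landmark_of
import cv2,numpy as np
f=grab_frame("side");cv2.imwrite("pics/s5.png",cv2.resize(f["pixels"][120:320,200:360,::-1],None,fx=3,fy=3))
for n in["push_plate","dish","bar_key_top"]:
    print(n,[(np.round(d["position"],1).tolist(),round(d["conf"],2)) for d in landmark_of(n,f)[:2]])
E
```

```text
time: 14.82
eef_pos: [536.0, 239.9, 91.1]
orientation: [-0.0, -0.001, 1.0, 0.0]
contact_force: [-3.5, -1.2, 9.1]
grip_width: -0.003
finger_force: 4.7
time: 15.7
eef_pos: [505.8, 239.4, 238.7]
orientation: [-0.001, -0.001, 1.0, -0.001]
contact_force: [-0.4, 0.1, -0.3]
grip_width: -0.005
finger_force: 0.0
push_plate [([669.8, -2.8, 1.0], 0.69)]
dish [([619.8, -185.0, 40.2], 0.5)]
bar_key_top [([614.2, 240.4, 73.5], 0.68)]
```

View pics/s5.png

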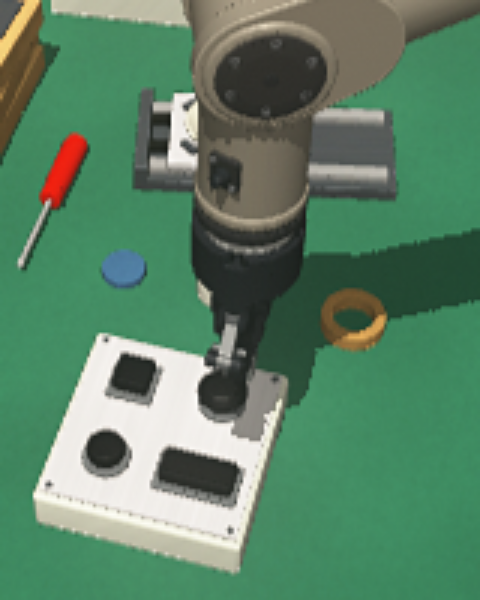

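The bar key is back up at (200,470), the other buttons and loose things have not moved, and the carriage is still home. The arm is clear of everything, so I'll hand the job in.

```bash
python3 -c "
from station import ticket
print(ticket.job_done())"
```

```text
the job is handed in; nothing more can be done
None
```

The carriage is home against the buffers with the dish untouched, the start button was pressed to its bottom and came back up, and the job was handed in at about 16 s on the robot's clock; no verdict was returned.

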